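# Set out the copper links and put the scraper away

### The arm

A 6-joint arm with a two-finger parallel gripper is mounted at the origin on the work surface. World frame = base frame: x ahead of the robot, y to its left, z up, the work surface at z = 0. Lengths are in m, angles in rad, forces in N, time in s.
With the tool pointing down it reaches from about 0.25 to 0.775 m from the base axis. Payload 4 kg.
Tool frame: the origin (TCP) lies at the very end of the fingers, on their centre line; the grasp point (between the pads) lies 19 mm behind it; z points along the fingers, y is the line along which they close (so a half turn about z gives the same grasp; the last joint's range is limited). The gripper opens to 94 mm and grips with 3 to 60 N. Pads are 16 mm wide; open, the fingers measure 119 mm over their backs; the gripper's body (75 mm by 177 mm) begins 78 mm behind the grasp point.
Start: joints at [-0.103, 0.087, 1.371, -0, 1.684, -0.103], TCP at [0.55, -0, 0.181] pointing down, gripper open.
Joint ranges: [-3.1, 3.1], [-0.76, 2.03], [0.27, 2.55], [-1.08, 4.22], [0.17, 2.65], [-2.57, 2.57]. Speed limits (rad/s): [2.79, 2.79, 3.14, 3.14, 3.14, 3.14].

### API

Orientations are given as [roll, pitch, yaw] about the fixed x, y, z axes, in that order (R = Rz(yaw) Ry(pitch) Rx(roll)).
In Python, from bench import robot gives the robot as it stands. The module is installed in compiled form; this text tells all that it offers.
- The arm moves only by the tool move_arm, never from a script. Its argument "deltas" is one flat list of numbers, 7 for each row, row after row: the turn, a rotation vector about the tool's x, y, z in rad, then the shift along the tool's x, y, z in cm, then the closure, from -1 (fully open) to 1 (shut). A call has 1 to 8 rows; each row is the pose to reach, as a shift and turn from the pose commanded when the call began, along the tool's axes at that moment; what a row does not reach only later rows make up. A row lasts 1/10 s, in which the tool goes at most 50 mm and 8.59 degrees, less where a joint would pass 70% of its speed; a pose out of reach is approached as far as the arm can. A call with a gripper value outside its range is refused whole. The fingers move at their own pace and stop on an object; the grip force is fixed at half the most. Time passes only in rows, so rows that repeat a pose let the fingers close. It gives the time, the measured TCP pose, the force, the opening and the grip force at its end, in the units of the state.
- robot.get_obs(): the state, without advancing time (a new reading comes with each control period).
- robot.snapshot(name): name is "scene" or "side" or "wrist"; returns a dict with "image" (384x512x3 uint8, red, green, blue), "depth" (384x512 float32, m along the optical axis (not along the pixel's ray), 0 where there is no reading), "fov_y" (degrees; the focal length in pixels is half the picture's height over the tangent of half this angle, whatever the lens; pixels are square), "cx", "cy" (the principal point, pixels), "origin" and "orientation" of the camera in the world; the wrist camera has in their place "T_tool_cam" (4x4, takes a point from camera to tool coordinates, whose origin is the TCP and whose axes are the flange's). Camera axes: x right, y up, looking along -z (the intrinsics and any distortion apply to the point x, -y, -z); pixel columns grow to the right and rows downward; lengths in m; the calibration is good to about 2 mm. A picture is of the moment at which its call begins: read the wrist's pose just before it.
- robot.close_job(): hands the job in; it is judged then, once.
The state is a dict: "time": time; "joint_positions": joint angles; "qvel": joint speeds; "joint_torque": joint torques, N m; "tool_pos": TCP position; "ee_rot": TCP orientation; "wrist_force": force on the tool from outside, world axes, zero at the start; "wrist_torque": the same for the moment, N m; "width": finger opening in m; "finger_force": force on a finger pad.
Only numpy, scipy, OpenCV 4.12 (cv2) and the standard library are available. Lean on these libraries where they do the work, as an engineer would, in place of code of your own. Each camera call takes 0.05 s, during which the arm holds its last target. There are 200 camera calls.

### The job

Set out the layout board for a terminal job: put the red scraper that lies on it away, blade first and fully home in the slot of the blue holder, and slide the three copper links into an even row, one on each yellow lane, centred along it and square, with its end up against the steel fence. Slide the links over the board rather than lifting them, and leave the ring lug, wing nut, post protector and brush where they are.

Things in the scene. Friction and masses are not known exactly. Their poses are not given: they have to be found in the camera images.
- board: Fixed black layout board, 240 (x) by 380 (y) by 10 mm, flat on the bench. Origin: centre of its underside; z up. Along its far (+x) edge runs a low steel fence: inner face at x = +100 mm, 14 mm thick, top 12 mm above the board. Three painted yellow lanes, 36 mm wide and 80 mm long, at y = -90, 0 and +90 mm run square up to the fence.
- lane0 (a point): Centre of the yellow lane at board y = -90 mm, on the board's top face (10 mm above the bench): where the centre of a link's underside lies when its end is against the fence and it is centred on the lane. Axes as the board's.
- lane1 (a point): Centre of the yellow lane at board y = 0 mm, on the board's top face (10 mm above the bench): where the centre of a link's underside lies when its end is against the fence and it is centred on the lane. Axes as the board's.
- lane2 (a point): Centre of the yellow lane at board y = 90 mm, on the board's top face (10 mm above the bench): where the centre of a link's underside lies when its end is against the fence and it is centred on the lane. Axes as the board's.
- link0: Loose copper link bar, flat, 80 (x) by 26 (y) by 10 mm (z), 170 g, with two dark bolt holes marked on top; the three are alike. Origin: centre of its underside; x along its length; z up.
- link1: Loose copper link bar, flat, 80 (x) by 26 (y) by 10 mm (z), 170 g, with two dark bolt holes marked on top; the three are alike. Origin: centre of its underside; x along its length; z up.
- link2: Loose copper link bar, flat, 80 (x) by 26 (y) by 10 mm (z), 170 g, with two dark bolt holes marked on top; the three are alike. Origin: centre of its underside; x along its length; z up.
- scraper: Loose palm scraper lying flat: a plate 130 (x) by 56 (y) by 5 mm, steel in the front half (+x, the blade), red plastic in the rear, 120 g. A red ridge grip stands on the rear half: x from -62 to -2 mm, 18 mm wide (y), from 5 up to 40 mm above the underside. Origin: centre of the plate's underside; x towards the blade's tip (x = +65 mm); z up.
- scraper_tip (a point): Middle of the blade's front edge, 2.5 mm above the scraper's underside. Axes as the scraper's.
- scraper_grip (a point): On the scraper's ridge grip, 30 mm behind the scraper's origin and 27 mm above its underside: where to take it from above, closing across y.
- holder: Fixed low blue scraper holder, 70 (x) by 96 (y) by 22 mm high. Its slot lies at bench level (the bench is its floor), open on the side towards the robot: 68 mm wide, 13 mm high, 55 mm deep, under two 9 mm thick roof lips that leave a 28 mm wide gap along the middle. Origin: at bench level in the middle of the front face; x points into the slot, z up.
- slot_mouth (a point): Middle of the slot's mouth, 2.5 mm above the bench. Axes as the holder's.
- slot_back (a point): Middle of the slot's back wall, 55 mm in from the mouth, 2.5 mm above the bench. Axes as the holder's.
- lug: Bystander on the board's left (+y) margin: small copper ring lug, ring 22 mm across with a 18 mm barrel along +x, 45 mm long, 11 mm high. Origin: centre of the ring's underside.
- wingnut: Bystander on the board's right (-y) margin: zinc wing nut, 36 mm over the wings (along its x), 18 mm high. Origin: centre of its underside.
- protector: Bystander on the bench: squat black rubber post protector, 36 mm across, 22 mm high. Origin: centre of its underside.
- brush: Bystander on the bench: blue nylon terminal brush, 165 mm long (x from -85 to +80 mm), 24 mm wide, 18 mm high, lying bristles down. Origin: on its underside.
There are look-alikes about, which are no part of the job. Leave any turquoise or white look-alike of the link2 alone.

How it is judged:
By the outcome, as a careful person would: the job done as asked, in the order asked, and still so for the second after the job is handed in, with the robot touching nothing.
It also fails if it takes over 69 s, if anything falls off the work surface, if the arm or the gripper's body presses on something with over 40 N, if the wrist force passes 120 N, or if a joint passes its speed limit or range.

## Working session

There is one attempt and no reset: what is moved stays moved. The work goes in short steps, Python scripts to look and compute and a tool call to move; the robot and the scene stay as the last step left them, time stands still between calls to the robot, and variables do not carry over. Pictures are saved under pics/ and viewed, at most 10 in all, crops included, and the job is handed in when it is done.

Besides the shell and the picture viewer there is one more tool, called after ">>>" in YAML: its name, and indented under it one key for each argument. move_arm: Moves the arm, as the interface text tells. Its arguments: {"type":"object","properties":{"deltas":{"type":"array","items":{"type":"number"}}},"required":["deltas"]}

```bash
mkdir -p pics; cat > h.py <<'E'
import numpy as np, cv2, pickle
from bench import robot
from scipy.spatial.transform import Rotation as R
def snap(n):
    o=robot.get_obs(); s=robot.snapshot(n)
    if n=='wrist':
        T=np.eye(4); T[:3,:3]=R.from_euler('xyz',o['ee_rot']).as_matrix() if np.size(o['ee_rot'])==3 else np.array(o['ee_rot']).reshape(3,3)
        T[:3,3]=o['tool_pos']; T=T@np.array(s['T_tool_cam'])
    else:
        T=np.eye(4); q=np.array(s['orientation'])
        T[:3,:3]=q if q.shape==(3,3) else R.from_euler('xyz',q).as_matrix(); T[:3,3]=s['origin']
    s['T']=T; s['f']=s['image'].shape[0]/2/np.tan(np.radians(s['fov_y'])/2)
    return s
def cloud(s):
    d=s['depth']; v,u=np.mgrid[:d.shape[0],:d.shape[1]]
    P=np.stack([(u-s['cx'])/s['f']*d,-(v-s['cy'])/s['f']*d,-d],-1)
    return P@s['T'][:3,:3].T+s['T'][:3,3]
def ray(s,u,v,z):
    d=s['T'][:3,:3]@np.array([(u-s['cx'])/s['f'],-(v-s['cy'])/s['f'],-1]); o=s['T'][:3,3]
    return o+d*(z-o[2])/d[2]
def save(s,name): cv2.imwrite(f'pics/{name}.png',s['image'][:,:,::-1])
E
python3 - <<'E'
from h import *
print(robot.get_obs())
for n in('scene','side','wrist'):
    s=snap(n); save(s,n+'0'); pickle.dump(s,open(n+'0.pkl','wb'))
    print(n,{k:v for k,v in s.items() if k not in('image','depth')})
cv2.imwrite('pics/both.png',np.vstack([cv2.imread(f'pics/{n}0.png')[:300+84] for n in('scene',)]))
E
```

```text
{'time': 0.0, 'joint_positions': array([-1.03132649e-01,  8.79833716e-02,  1.37221617e+00, -2.00647964e-05,
        1.68359375e+00, -1.03101147e-01]), 'qvel': array([-0.00066323,  0.00039267, -0.0001697 , -0.00054605, -0.0020278 ,
       -0.00049592]), 'joint_torque': array([ 1.28542815e-03, -3.40182602e+01, -3.02423716e+01,  7.18220207e-02,
        3.29729996e-02, -1.13141955e-04]), 'tool_pos': array([5.49411112e-01, 3.08522496e-05, 1.79708051e-01]), 'ee_rot': array([-3.13940165e+00, -2.06649935e-04,  1.57076236e+00]), 'wrist_force': array([-0.47683781, -0.00961778,  0.54635826]), 'wrist_torque': array([ 0.01162517, -0.0215994 , -0.01030383]), 'finger_force': 0.0, 'width': 0.09395871926844043}
scene {'fov_y': 54.78753620896435, 'cx': 254.08511698753955, 'cy': 185.74143030619598, 'origin': array([0.90334565, 0.26553469, 0.81750621]), 'orientation': array([0.59258842, 0.00939403, 2.19616657]), 'T': array([[-0.58537165, -0.67558372,  0.44824844,  0.90334565],
       [ 0.81071066, -0.48133228,  0.33326785,  0.26553469],
       [-0.00939389,  0.55848534,  0.8294612 ,  0.81750621],
      
[... 709 characters left out ...]
  9.60114500e-01,  2.79606434e-01,
         8.15740219e-02],
       [ 9.99999760e-01,  5.14158457e-04,  4.65240756e-04,
        -1.58984771e-04],
       [ 3.02922383e-04,  2.79606657e-01, -9.60114590e-01,
        -2.03858292e-01],
       [ 0.00000000e+00,  0.00000000e+00,  0.00000000e+00,
         1.00000000e+00]]), 'T': array([[ 9.99997307e-01, -8.63604713e-05,  2.31920925e-03,
         5.49692488e-01],
       [-5.65130210e-04,  9.60166840e-01,  2.79426770e-01,
         8.15943201e-02],
       [-2.25095924e-03, -2.79427328e-01,  9.60164206e-01,
         3.83704079e-01],
       [ 0.00000000e+00,  0.00000000e+00,  0.00000000e+00,
         1.00000000e+00]]), 'f': np.float64(287.2579102740647)}
```

View pics/scene0.png

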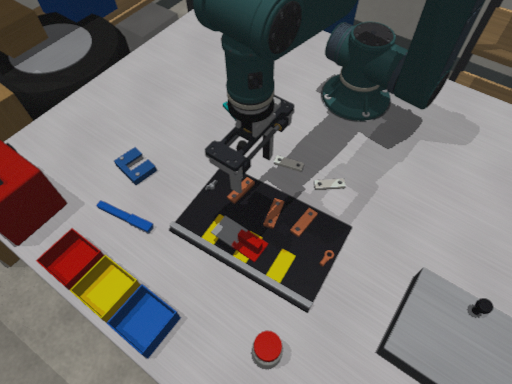

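View pics/wrist0.png

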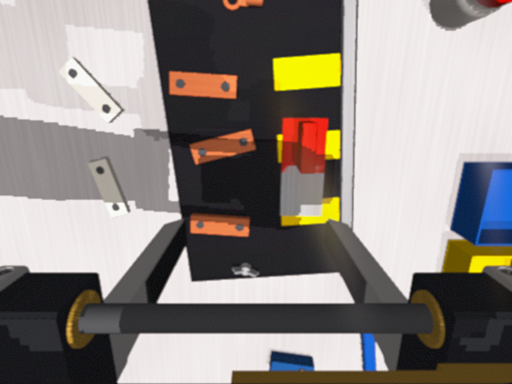

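The scene view shows the board, the scraper at (240,238) and the links at (241,190), (274,212) and (304,222). The holder is at (135,165) and the brush at (125,215). In the wrist view, the links are at (203,84), (223,146) and (220,225), and the scraper is at (303,165) with its blade pointing to -y.

```bash
cat > m.py <<'E'
from h import *
def comps(s,mask,zr,amin=60,label=''):
    P=cloud(s); m=(mask&(P[...,2]>zr[0])&(P[...,2]<zr[1])).astype(np.uint8)
    n,l,st,_=cv2.connectedComponentsWithStats(m)
    for i in range(1,n):
        if st[i,4]<amin: continue
        q=P[l==i]; z=np.median(q[:,2]); r=cv2.minAreaRect((q[:,:2]*1000).astype(np.float32))
        pc=_[i]; print(label,'px',pc.round(),'n',st[i,4],'c',np.round(r[0],1),'size',np.round(r[1],1),'ang',round(r[2],1),'z',(z*1000).round(1),'mean',(q.mean(0)*1000).round(1))
def hsv(s): return cv2.cvtColor(s['image'],cv2.COLOR_RGB2HSV).astype(int)
def allm(s):
    h=hsv(s);H,S,V=h[...,0],h[...,1],h[...,2]
    comps(s,(H>=5)&(H<=14)&(S>110)&(V>60),(-.01,.05),label='copper')
    comps(s,((H<=4)|(H>=174))&(S>150),(-.01,.08),label='red')
    comps(s,(H>=22)&(H<=34)&(S>150),(0,.03),label='yellow')
    comps(s,(H>=98)&(H<=125)&(S>120),(-.005,.05),label='blue')
    comps(s,(V<40),(0.003,.03),400,label='black')
if __name__=='__main__':
    for n in('wrist0','scene0','side0'):
        print(n); allm(pickle.load(open(n+'.pkl','rb')))
E
python3 m.py
```

```text
wrist0
copper px [242.   4.] n 294 c [534.2 192.1] size [10.7 46.8] ang 89.5 z 14.1 mean [533.3 192.1  14.8]
copper px [202.  85.] n 1598 c [484.1 106.5] size [29.  85.1] ang 86.4 z 19.9 mean [485.7 106.1  19. ]
copper px [298. 148.] n 320 c [598.7  35.4] size [11.3 57.2] ang 1.2 z 27.9 mean [601.1  31.3  29.1]
copper px [223. 146.] n 1344 c [505.6  31. ] size [85.2 29.3] ang 14.1 z 19.9 mean [507.4  32.5  18.9]
copper px [219. 225.] n 1152 c [498.1 -78.9] size [33.5 85.3] ang 85.8 z 19.7 mean [499.4 -75.2  18.5]
red px [497.   2.] n 99 c [776.5 174.6] size [ 2.7 18.6] ang 87.0 z 76.7 mean [775.3 174.5  75.8]
red px [305. 141.] n 1883 c [611.9  33.4] size [69.6 59. ] ang 89.9 z 15.6 mean [610.1  39.9  27.5]
yellow px [307.  72.] n 2306 c [610.4 121.1] size [82.2 38.5] ang 4.4 z 10.4 mean [610.8 121.3  10.4]
yellow px [333. 144.] n 425 c [647.9  33.4] size [19.7 39.1] ang 2.8 z 10.4 mean [648.9  33.7  10.5]
yellow px [279. 146.] n 140 c [579.6  28.8] size [ 7.7 36.5] ang 1.5 z 10.3 mean [579.4  31.   10.3]
yellow px [316. 214.] n 764 c [624.  -60.2] size [83.1 36.8] ang 8.0 z 10.3 mea
[... 3657 characters left out ...]
.] n 501 c [611.  119.9] size [81.2 38. ] ang 4.5 z 10.2 mean [610.8 120.2  10.2]
blue px [291. 111.] n 103 c [ 580.1 -387.5] size [31.7 36.9] ang 80.8 z 21.7 mean [ 578.3 -385.    20. ]
blue px [228. 125.] n 236 c [ 727.2 -267.5] size [ 23.  159.1] ang 10.2 z 16.0 mean [ 723.1 -259.8   15.5]
blue px [281. 124.] n 111 c [ 589.1 -324.2] size [31.1 33.1] ang 78.9 z 20.0 mean [ 586.2 -319.4   16.7]
blue px [136. 157.] n 1711 c [879.  -40.8] size [103.2 102.7] ang 0.0 z 23.0 mean [882.6 -40.9  23.1]
black px [239. 236.] n 9353 c [548.6  26.2] size [220.7 378.6] ang 4.2 z 9.8 mean [533.4  62.8   9.8]
black px [473. 313.] n 435 c [70.9 46.2] size [ 41.7 137.6] ang 43.4 z 11.9 mean [53.9 64.1 12.9]
```

View pics/side0.png

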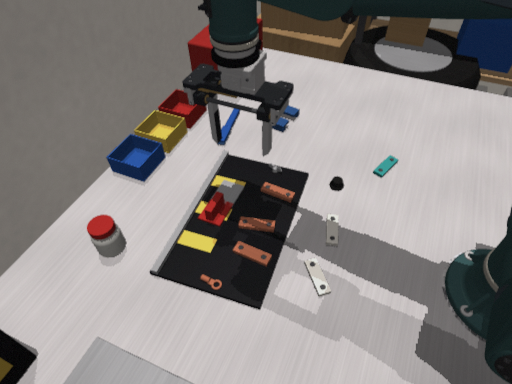

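```bash
python3 - <<'E'
from m import *
for n in('wrist0','scene0','side0'):
    s=pickle.load(open(n+'.pkl','rb'));P=cloud(s);h=hsv(s);red=((h[...,0]<=6)|(h[...,0]>=174))&(h[...,1]>120)
    near=(abs(P[...,0]-.612)<.06)&(abs(P[...,1])<.12)
    comps(s,near&red,(.042,.06),20,n+' ridge'); comps(s,near,(.0125,.0185),100,n+' plate')
    hn=(abs(P[...,0]-.6)<.08)&(abs(P[...,1]+.36)<.08)
    comps(s,hn,(.018,.028),60,n+' holder')
E
```

```text
wrist0 ridge px [308. 147.] n 809 c [610.9  34.9] size [58.3 18.3] ang 89.9 z 49.8 mean [610.4  36.1  49.7]
wrist0 plate px [341. 119.] n 124 c [655.4  64.7] size [  1.1 109.8] ang 4.3 z 15.5 mean [655.5  64.7  15.5]
wrist0 plate px [302. 172.] n 3216 c [610.9   2.2] size [130.1  56.5] ang 89.8 z 14.9 mean [609.6  -2.3  15. ]
wrist0 holder px [289. 366.] n 321 c [ 607.9 -320.7] size [18.  70.4] ang 83.0 z 21.4 mean [ 603.2 -317.4   21.2]
scene0 ridge px [250. 239.] n 212 c [611.1  33.6] size [18.1 59.3] ang 0.5 z 50.3 mean [612.1  35.   50. ]
scene0 plate px [236. 237.] n 905 c [610.6   2.1] size [ 69.1 146.9] ang 0.4 z 15.6 mean [613.5  -5.8  15.5]
scene0 holder px [134. 164.] n 618 c [ 601.5 -360.8] size [98.6 71. ] ang 80.8 z 22.8 mean [ 604.3 -359.8   22.8]
side0 ridge px [213. 202.] n 188 c [610.8  34.1] size [58.3 18.4] ang 89.9 z 49.5 mean [609.7  36.7  49. ]
side0 plate px [202. 197.] n 104 c [660.1  -1.7] size [  3.5 235.8] ang 4.1 z 15.3 mean [660.    7.2  15.4]
side0 plate px [224. 200.] n 673 c [6.099e+02 5.000e-01] size [132.5  60.2] ang 89.7 z 14.9 mean [605.6  -3.2  14.9]
side0 holder px [291. 110.] n 103 c [ 580.6 -389. ] size [37.5 38.4] ang 80.1 z 22.1 mean [ 579.1 -388.3   21.9]
side0 holder px [282. 121.] n 76 c [ 585.8 -328.9] size [35.6 28.1] ang 83.4 z 22.1 mean [ 584.6 -327.3   22. ]
```

>>> move_arm:
  deltas: [0, 0, 0, 3.2, 6.2, 5, 0, 0, 0, 0, 3.2, 6.2, 9, 0, 0, 0, 0, 3.2, 6.2, 12, 0, 0, 0, 0, 3.2, 6.2, 14.5, 0, 0, 0, 0, 3.2, 6.2, 16, 0, 0, 0, 0, 3.2, 6.2, 16, 0, 0, 0, 0, 3.2, 6.2, 16, 0.4, 0, 0, 0, 3.2, 6.2, 16, 1]

```text
time: 0.95
tool_pos: [0.6138, 0.0318, 0.0237]
ee_rot: [3.137, 0.0, 1.571]
wrist_force: [0.7, 0.7, 1.3]
width: 0.0346
finger_force: 0.0
```

>>> move_arm:
  deltas: [0, 0, 0, 0, 0, 0, 1, 0, 0, 0, 0, 0, 0, 1, 0, 0, 0, 0, 0, 0, 1, 0, 0, 0, 0, 0, 0, 1]

```text
time: 1.35
tool_pos: [0.6128, 0.0319, 0.0226]
ee_rot: [3.139, 0.0, 1.571]
wrist_force: [-2.1, -0.7, 6.9]
width: 0.0173
finger_force: 30.0
```

>>> move_arm:
  deltas: [0, 0, 0, 0, 0, -4, 1, 0, 0, 0, 0, 0, -8, 1, 0, 0, 0, -4, -2, -11, 1, 0, 0, 0, -8, -4, -11, 1, 0, 0, 0, -12, -6, -11, 1, 0, 0, 0, -16, -8, -11, 1, 0, 0, 0, -20.5, -10.3, -11, 1, 0, 0, 0, -25, -12.7, -11, 1]

```text
time: 2.15
tool_pos: [0.4844, -0.2178, 0.1301]
ee_rot: [-3.141, -0.0, 1.571]
wrist_force: [0.4, -0.4, -1.6]
width: 0.0172
finger_force: 30.0
```

>>> move_arm:
  deltas: [0, 0, -0.12, -2, -0.7, 0, 1, 0, 0, -0.24, -4, -1.4, 0, 1, 0, 0, -0.36, -6, -2, 0, 1, 0, 0, -0.48, -8, -2.7, 0, 1, 0, 0, -0.6, -10, -3.4, 0, 1, 0, 0, -0.72, -11.7, -4, 0, 1, 0, 0, -0.84, -11.7, -4, 0, 1, 0, 0, -0.96, -11.7, -4, 0, 1]

```text
time: 2.95
tool_pos: [0.445, -0.334, 0.1297]
ee_rot: [3.141, -0.002, 2.534]
wrist_force: [0.3, 0.1, -0.9]
width: 0.0175
finger_force: 30.0
```

>>> move_arm:
  deltas: [0, 0, -0.12, 0, 0, 0, 1, 0, 0, -0.24, 0, 0, 0, 1, 0, 0, -0.36, 0, 0, 0, 1, 0, 0, -0.448, 0, 0, 0, 1, 0, 0, -0.448, 0, 0, 0, 1, 0, 0, -0.448, 0, 0, 0, 1, 0, 0, -0.448, 0, 0, 0, 1]

```text
time: 3.65
tool_pos: [0.4456, -0.3335, 0.1305]
ee_rot: [3.141, -0.0, 2.978]
wrist_force: [0.8, 0.6, -1.4]
width: 0.0168
finger_force: 30.0
```

```bash
python3 - <<'E'
from m import *
o=robot.get_obs(); print(o['tool_pos'],o['ee_rot'],o['joint_positions'],o['width'])
s=snap('wrist'); save(s,'w1'); pickle.dump(s,open('w1.pkl','wb'))
P=cloud(s);hn=(abs(P[...,0]-.6)<.08)&(abs(P[...,1]+.36)<.08)
h=hsv(s)
comps(s,hn,(.018,.028),60,'holder')
comps(s,(h[...,0]>=98)&(h[...,0]<=125)&(h[...,1]>120),(.016,.028),60,'blue')
comps(s,(P[...,2]>.08)&(P[...,2]<.14)&(np.hypot(P[...,0]-.45,P[...,1]+.335)<.13),(0.08,.14),200,'held')
E
```

```text
[ 0.44561035 -0.3335198   0.13054891] [ 3.14125384e+00 -4.01610647e-04  2.97753826e+00] [-7.44419893e-01  1.17347674e-01  1.43752357e+00  6.31270975e-05
  1.58724304e+00 -2.15116073e+00] 0.016821972971071242
blue px [385. 353.] n 150 c [ 715.2 -199.8] size [22.4 17.1] ang 8.0 z 18.9 mean [ 715.3 -198.5   18.9]
held px [255. 192.] n 2754 c [ 435.3 -331.9] size [56.2 52.1] ang 79.9 z 123.2 mean [ 427.7 -330.9  123.5]
held px [256. 285.] n 1180 c [ 503.9 -342.9] size [30.4 47.6] ang 79.4 z 121.9 mean [ 509.4 -344.2  121.9]
```

View pics/w1.png

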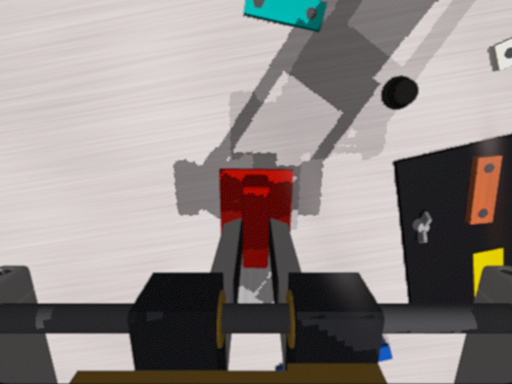

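The wrist view shows the scraper held square in the fingers at (255,215). The holder is hidden behind the gripper. I'll lower in front of the mouth and check with the fixed cameras.

>>> move_arm:
  deltas: [0, 0, 0, 0, 0, 4, 1, 0, 0, 0, 0, 0, 7.5, 1, 0, 0, 0, 0, 0, 10, 1, 0, 0, 0, 0, 0, 11.4, 1, 0, 0, 0, 0, 0, 11.4, 1, 0, 0, 0, 0, 0, 11.4, 1]

```text
time: 4.3
tool_pos: [0.4464, -0.3342, 0.018]
ee_rot: [-3.141, 0.002, 2.979]
wrist_force: [-0.0, -0.3, -1.2]
width: 0.0174
finger_force: 30.0
```

```bash
python3 - <<'E'
from m import *
o=robot.get_obs(); print(o['tool_pos'],o['ee_rot'],o['wrist_force'])
t=[]
for n in('scene','side'):
    s=snap(n); pickle.dump(s,open(n+'1.pkl','wb'))
    P=cloud(s);h=hsv(s)
    hn=(abs(P[...,0]-.6)<.09)&(abs(P[...,1]+.36)<.09)
    comps(s,hn,(.016,.028),60,n+' holder')
    comps(s,(abs(P[...,0]-.48)<.12)&(abs(P[...,1]+.34)<.06)&~((h[...,0]>=98)&(h[...,0]<=125)&(h[...,1]>120)),(.005,.014),60,n+' plate')
    c=ray(s,s['cx'],s['cy'],0)
    # crop about the holder mouth
    d=s['T'][:3,:3].T@(np.array([.55,-.35,0])-s['T'][:3,3]); u=int(s['cx']+s['f']*d[0]/-d[2]); v=int(s['cy']-s['f']*d[1]/-d[2])
    print(n,u,v)
    u0,v0=max(u-65,0),max(v-60,0); t.append(cv2.resize(s['image'][v0:v0+120,u0:u0+130,::-1],(390,360),interpolation=cv2.INTER_CUBIC))
cv2.imwrite('pics/c1.png',np.hstack(t))
E
```

```text
[ 0.44640761 -0.33424822  0.01801088] [-3.14066401e+00  1.50372532e-03  2.97858898e+00] [-0.03637514 -0.30031725 -1.15523746]
scene holder px [134. 164.] n 641 c [ 601.4 -361.4] size [99.6 70.4] ang 80.1 z 22.7 mean [ 604.5 -359.1   22.6]
scene plate px [170. 144.] n 494 c [ 474.7 -343.3] size [ 64.8 131.9] ang 81.4 z 11.6 mean [ 491.3 -337.7   11.5]
scene 152 157
side holder px [280. 114.] n 440 c [ 601.6 -362.7] size [99.9 71.2] ang 80.3 z 21.9 mean [ 602.5 -358.7   21.8]
side plate px [316. 131.] n 441 c [ 476.7 -340.5] size [ 59.2 130.4] ang 80.2 z 11.8 mean [ 486.4 -335.2   11.6]
side 295 125
```

View pics/c1.png

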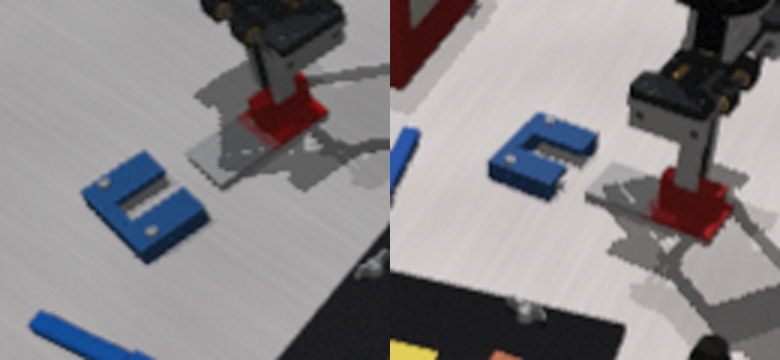

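The scraper lines up with the slot, about 1.4 mm off laterally. It needs roughly 82 mm of travel and should go 3 mm lower.

>>> move_arm:
  deltas: [0, 0, 0, 0, 0.1, 0.3, 1, 0, 0, 0, -1.5, 0.1, 0.3, 1, 0, 0, 0, -3, 0.1, 0.3, 1, 0, 0, 0, -4.2, 0.1, 0.3, 1, 0, 0, 0, -5.4, 0.1, 0.3, 1, 0, 0, 0, -6.6, 0.1, 0.3, 1, 0, 0, 0, -7.6, 0.1, 0.3, 1, 0, 0, 0, -7.6, 0.1, 0.3, 1]

```text
time: 5.2
tool_pos: [0.5222, -0.3451, 0.0138]
ee_rot: [-3.141, 0.001, 2.98]
wrist_force: [0.1, 0.6, -1.1]
width: 0.0171
finger_force: 30.0
```

>>> move_arm:
  deltas: [0, 0, 0, -0.2, 0, 0, 1, 0, 0, 0, -0.4, 0, 0, 1, 0, 0, 0, -0.4, 0, 0, 1]

```text
time: 5.5
tool_pos: [0.5247, -0.3457, 0.0139]
ee_rot: [3.142, -0.0, 2.979]
wrist_force: [-1.5, -0.3, -1.2]
width: 0.0175
finger_force: 30.0
```

>>> move_arm:
  deltas: [0, 0, 0, -0.2, 0, 0, 1, 0, 0, 0, -0.4, 0, 0, 1, 0, 0, 0, -0.4, 0, 0, 1]

```text
time: 5.8
tool_pos: [0.5282, -0.3461, 0.0138]
ee_rot: [3.141, -0.001, 2.979]
wrist_force: [-1.4, 0.1, -1.0]
width: 0.0172
finger_force: 30.0
```

>>> move_arm:
  deltas: [0, 0, 0, -0.2, 0, 0, 1, 0, 0, 0, -0.3, 0, 0, 1, 0, 0, 0, -0.3, 0, 0, 1]

```text
time: 6.1
tool_pos: [0.528, -0.346, 0.0133]
ee_rot: [3.14, -0.008, 2.978]
wrist_force: [-8.7, 1.7, 2.8]
width: 0.0172
finger_force: 30.0
```

>>> move_arm:
  deltas: [0, 0, 0, 0, 0, 0.1, 1, 0, 0, 0, 0, 0, 0.1, 1, 0, 0, 0, 0, 0, 0.1, 0.3, 0, 0, 0, 0, 0, 0.1, 0, 0, 0, 0, 0, 0, 0.1, 0, 0, 0, 0, 0, 0, -3, 0, 0, 0, 0, 0, 0, -7, 0, 0, 0, 0, 0, 0, -11, 0]

```text
time: 6.9
tool_pos: [0.5319, -0.3465, 0.1248]
ee_rot: [3.141, -0.0, 2.979]
wrist_force: [-1.2, -0.3, -0.1]
width: 0.0471
finger_force: 0.0
```

```bash
python3 - <<'E'
from m import *
o=robot.get_obs(); print(o['tool_pos'],o['ee_rot'],o['wrist_force'])
for n in('scene','side'):
    s=snap(n); pickle.dump(s,open(n+'2.pkl','wb')); save(s,n+'2')
    P=cloud(s);h=hsv(s);red=((h[...,0]<=6)|(h[...,0]>=174))&(h[...,1]>120)
    near=(abs(P[...,0]-.53)<.1)&(abs(P[...,1]+.35)<.1)
    comps(s,near&red,(.032,.06),20,n+' ridge'); comps(s,near,(.002,.009),60,n+' plate')
    comps(s,near&((h[...,0]>=98)&(h[...,0]<=125)&(h[...,1]>120)),(.016,.028),60,n+' holder')
E
```

```text
[ 0.53193754 -0.34650902  0.1247756 ] [ 3.14109628e+00 -5.45609241e-05  2.97908077e+00] [-1.17756871 -0.32003081 -0.10794453]
scene ridge px [156. 145.] n 141 c [ 527.5 -345.4] size [19.4 57.3] ang 78.8 z 40.3 mean [ 529.2 -343.8   39.5]
scene plate px [155. 158.] n 394 c [ 543.1 -350.3] size [ 90.7 137.5] ang 40.1 z 5.5 mean [ 548.2 -341.9    5.4]
scene holder px [135. 163.] n 474 c [ 603.1 -360.7] size [99.2 66.6] ang 80.1 z 22.9 mean [ 600.6 -360.1   22.6]
side ridge px [304. 119.] n 105 c [ 525.5 -345.3] size [17.2 58.4] ang 79.4 z 39.1 mean [ 525.  -342.7   38.4]
side plate px [294. 126.] n 318 c [ 558.8 -344.8] size [ 79.9 132.1] ang 83.8 z 5.4 mean [ 554.1 -342.2    5.3]
side holder px [281. 115.] n 313 c [ 600.3 -358.6] size [94.  64.9] ang 81.8 z 22.0 mean [ 598.5 -356.8   21.6]
```

The ridge sits 76.7 mm from the holder centre, against 77 mm when fully home. Next I'll look at the board from above.

>>> move_arm:
  deltas: [0, 0, 0, 0, 0, -4, -0.5, 0, 0, -0.05, 1, 5, -7.6, -0.5, 0, 0, -0.1, 2, 10, -7.6, -0.5, 0, 0, -0.15, 3, 15, -7.6, -0.5, 0, 0, -0.2, 4, 20, -7.6, -0.5, 0, 0, -0.238, 5, 25, -7.6, -0.5, 0, 0, -0.238, 6, 30, -7.6, -0.5, 0, 0, -0.238, 7, 34, -7.6, -0.5]

```text
time: 7.8
tool_pos: [0.5181, -0.0044, 0.1995]
ee_rot: [3.141, 0.001, -3.066]
wrist_force: [0.5, 0.2, 1.1]
width: 0.0703
finger_force: 0.0
```

>>> move_arm:
  deltas: [0, 0, 0, 0, 3, 0, 0, 0, 0, 0, 0, 3, 0, 0, 0, 0, 0, 0, 3, 0, 0, 0, 0, 0, 0, 3, 0, 0]

```text
time: 8.2
tool_pos: [0.5162, 0.0223, 0.1996]
ee_rot: [-3.141, -0.0, -3.068]
wrist_force: [0.1, 0.3, 0.5]
width: 0.0475
finger_force: 0.0
```

```bash
python3 - <<'E'
from m import *
o=robot.get_obs(); print(o['tool_pos'],o['ee_rot'],o['joint_positions'].round(2))
for n in('wrist','side','scene'):
    s=snap(n); pickle.dump(s,open(n+'3.pkl','wb')); save(s,n+'3')
    P=cloud(s);h=hsv(s);H,S,V=h[...,0],h[...,1],h[...,2]
    near=(P[...,0]>.43)&(P[...,0]<.68)&(abs(P[...,1]-.02)<.15)
    comps(s,near&((H<=16)|(H>=174)),(.0165,.026),60,n+' link')
    comps(s,near&(H>=22)&(H<=34)&(S>150),(0,.02),100,n+' lane')
    comps(s,near&(P[...,0]>.63),(.0175,.028),60,n+' fence')
E
```

```text
[0.51618552 0.02234529 0.19956973] [-3.14105818e+00 -1.09733101e-04 -3.06751798e+00] [-0.07  0.01  1.41 -0.    1.72 -1.71]
wrist link px [319. 150.] n 1137 c [485.8 106. ] size [26.4 80. ] ang 86.2 z 20.0 mean [485.  105.7  20. ]
wrist link px [184. 150.] n 1127 c [499.2 -75.9] size [26.3 79.5] ang 85.7 z 19.9 mean [498.2 -75.3  19.9]
wrist link px [263. 161.] n 1074 c [506.9  32.3] size [80. 26.] ang 14.0 z 20.0 mean [505.6  31.9  20. ]
wrist link px [339. 265.] n 113 c [654.5 157.2] size [13.  25.7] ang 4.8 z 21.9 mean [653.5 157.7  21.5]
wrist lane px [192. 223.] n 705 c [618.9 -59.4] size [72.7 39.2] ang 3.4 z 10.2 mean [607.2 -64.5  10.2]
wrist lane px [256. 233.] n 1345 c [617.4  31. ] size [82.8 39.8] ang 3.8 z 10.3 mean [616.2  30.9  10.3]
wrist lane px [320. 224.] n 757 c [607.8 122.3] size [77.9 38.5] ang 6.8 z 10.4 mean [595.2 124.4  10.4]
wrist fence px [164. 265.] n 287 c [ 673.2 -103.5] size [13.4 52. ] ang 3.0 z 21.7 mean [ 672.5 -104.1   21.4]
wrist fence px [255. 265.] n 728 c [663.5  33.2] size [ 14.2 121.9] ang 3.8 z 21.8 mean [663.1  32.9  21.6]
wrist fence px [33
[... 862 characters left out ...]
 -77. ] size [27.1 81.4] ang 85.4 z 20.9 mean [500.9 -76.5  20.7]
scene link px [274. 212.] n 297 c [507.8  31.1] size [80.  26.2] ang 13.8 z 20.7 mean [508.6  31.8  20.7]
scene link px [304. 221.] n 309 c [485.7 104.6] size [26.7 80.3] ang 87.0 z 20.8 mean [487.2 105.1  20.7]
scene lane px [216. 228.] n 450 c [621.7 -60.4] size [77.5 40.6] ang 4.8 z 11.2 mean [622.6 -60.1  11.2]
scene lane px [247. 246.] n 490 c [615.5  29.5] size [77.  39.9] ang 4.7 z 11.0 mean [616.   29.6  11. ]
scene lane px [281. 265.] n 534 c [608.  119.1] size [78.2 38.8] ang 4.5 z 11.1 mean [609.5 119.6  11. ]
scene fence px [236. 261.] n 799 c [665.3  20.4] size [ 15.6 300.4] ang 4.1 z 22.6 mean [664.9  31.4  22.5]
```

View pics/wrist3.png

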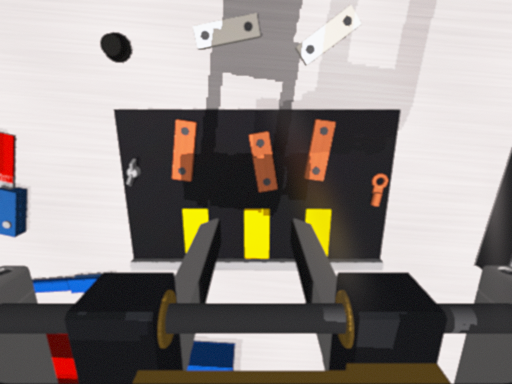

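The wrist view shows all three links and lanes: links at (184,150), (263,161) and (319,150), lanes at (195,225), (256,233) and (319,225). The three cameras agree to about 2 mm. I'll start with the middle link.

>>> move_arm:
  deltas: [0, 0, -0.1, 0.85, 1, 5, 0, 0, 0, -0.17, 0.85, 1, 9, 0, 0, 0, -0.17, 0.85, 1, 13, 0, 0, 0, -0.17, 0.85, 1, 16, 0, 0, 0, -0.17, 0.85, 1, 18, 0, 0, 0, -0.17, 0.85, 1, 18.6, 0, 0, 0, -0.17, 0.85, 1, 18.6, 0, 0, 0, -0.17, 0.85, 1, 18.6, 0]

```text
time: 9.15
tool_pos: [0.508, 0.0322, 0.0153]
ee_rot: [-3.141, 0.002, -2.897]
wrist_force: [0.7, 0.3, 0.4]
width: 0.0468
finger_force: 0.0
```

>>> move_arm:
  deltas: [0, 0, 0, 0, 0, 0.2, 0, 0, 0, 0, 0, 0, 0.2, 0.3, 0, 0, 0, 0, 0, 0.2, 1, 0, 0, 0, 0, 0, 0.2, 1, 0, 0, 0, 0, 0, 0.2, 1, 0, 0, 0, 0, 0, 0.2, 1, 0, 0, 0, 0, 0, 0.2, 1]

```text
time: 9.85
tool_pos: [0.5068, 0.0327, 0.0119]
ee_rot: [-3.142, 0.0, -2.896]
wrist_force: [0.8, 0.6, -0.7]
width: 0.0024
finger_force: 0.0
```

```bash
python3 - <<'E'
from m import *
t=[]
for n in('scene','side'):
    s=snap(n); pickle.dump(s,open(n+'4.pkl','wb'))
    P=cloud(s);h=hsv(s);H,S,V=h[...,0],h[...,1],h[...,2]
    near=(P[...,0]>.4)&(P[...,0]<.68)&(abs(P[...,1]-.02)<.16)
    comps(s,near&((H<=16)|(H>=174))&(S>90),(.0165,.05),60,n+' link')
    d=s['T'][:3,:3].T@(np.array([.51,.03,0])-s['T'][:3,3]); u=int(s['cx']+s['f']*d[0]/-d[2]); v=int(s['cy']-s['f']*d[1]/-d[2])
    t.append(cv2.resize(s['image'][v-70:v+50,u-65:u+65,::-1],(390,360),interpolation=cv2.INTER_CUBIC))
cv2.imwrite('pics/c4.png',np.hstack(t)); print(robot.get_obs()['width'],robot.get_obs()['tool_pos'])
E
```

```text
scene link px [238. 192.] n 192 c [509.2 -77.7] size [27.4 61.3] ang 83.8 z 20.8 mean [512.3 -76.3  20.8]
scene link px [273. 217.] n 182 c [507.   31.1] size [80.6 26.1] ang 14.3 z 20.5 mean [520.7  36.1  20.8]
scene link px [304. 221.] n 298 c [485.7 105.1] size [26.5 81.3] ang 87.1 z 20.6 mean [486.7 105.1  20.7]
side link px [282. 192.] n 191 c [488.5 -76.3] size [28.6 56.8] ang 87.8 z 19.8 mean [487.1 -75.7  19.7]
side link px [258. 224.] n 238 c [507.5  31. ] size [80.  26.8] ang 13.6 z 19.7 mean [502.4  34.3  19.6]
side link px [252. 252.] n 399 c [486.1 105.1] size [26.8 79.9] ang 85.8 z 19.7 mean [485.6 105.2  19.6]
0.0005091016216336822 [0.50674738 0.03270824 0.01187115]
```

View pics/c4.png

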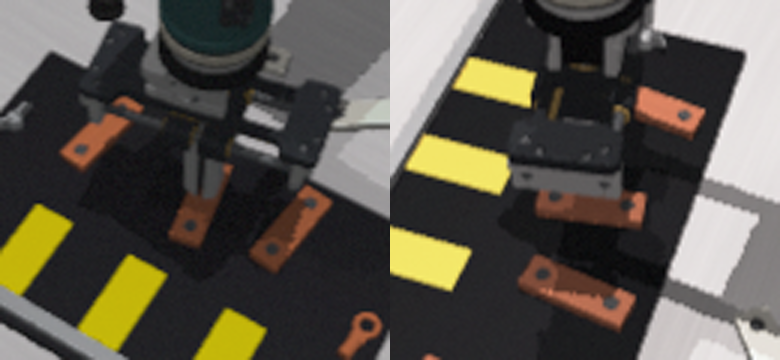

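```bash
python3 - <<'E'
from m import *
for n in('scene','side'):
    s=pickle.load(open(n+'4.pkl','rb')); P=cloud(s);h=hsv(s)
    m=(np.hypot(P[...,0]-.507,P[...,1]-.032)<.025)&(P[...,2]>.006)&(P[...,2]<.12)
    z=P[...,2][m]*1000; c=h[m]
    for a in range(5,80,5):
        k=(z>=a)&(z<a+5)
        if k.any(): print(n,a,k.sum(),'hsv',np.median(c[k],0),'xy',(P[m][k].mean(0)*1000).round(0)[:2], 'min/max', (P[m][k].min(0)*1000).round()[:2],(P[m][k].max(0)*1000).round()[:2])
E
```

```text
scene 5 19 hsv [90. 61. 22.] xy [507.  34.] min/max [489.  10.] [525.  55.]
scene 10 74 hsv [114.  50.  20.] xy [506.  38.] min/max [485.   7.] [527.  56.]
scene 15 42 hsv [  9. 149.  78.] xy [514.  34.] min/max [484.  21.] [530.  49.]
scene 20 69 hsv [  9. 147.  77.] xy [515.  35.] min/max [484.  20.] [531.  48.]
scene 35 4 hsv [ 7.5 27.5 58. ] xy [513.  29.] min/max [507.  24.] [516.  32.]
scene 40 7 hsv [ 0.  4. 70.] xy [514.  32.] min/max [508.  22.] [517.  40.]
scene 45 14 hsv [ 8.5 10.  72. ] xy [513.  37.] min/max [496.  25.] [517.  46.]
scene 50 13 hsv [60.  4. 71.] xy [513.  33.] min/max [503.  22.] [518.  46.]
scene 55 11 hsv [ 7.  4. 71.] xy [511.  38.] min/max [497.  25.] [517.  46.]
scene 60 14 hsv [75.  7. 70.] xy [513.  33.] min/max [499.  22.] [518.  45.]
scene 65 14 hsv [45.  4. 72.] xy [513.  35.] min/max [499.  22.] [518.  47.]
scene 70 13 hsv [30.  3. 73.] xy [513.  36.] min/max [499.  22.] [518.  47.]
scene 75 18 hsv [65.   5.5 68.5] xy [513.  35.] min/max [500.  22.] [518.  46.]
side 5 44 hsv [60. 48. 18.] xy [502.  47.] min/max [486.  38.] [524.  56.]
side 10 57 hsv [  9. 128.  54.] xy [504.  46.] min/max [483.  37.] [526.  57.]
side 15 110 hsv [  8.  138.5  92. ] xy [506.  36.] min/max [483.  16.] [531.  48.]
side 20 54 hsv [  8. 137.  92.] xy [507.  35.] min/max [483.  24.] [529.  49.]
```

```bash
python3 - <<'E'
from m import *
s=snap('wrist'); pickle.dump(s,open('w5.pkl','wb')); save(s,'w5')
d=s['depth']; v,u=np.mgrid[:d.shape[0],:d.shape[1]]
P=np.stack([(u-s['cx'])/s['f']*d,-(v-s['cy'])/s['f']*d,-d,np.ones_like(d)],-1)@np.array(s['T_tool_cam']).T
m=(abs(P[...,0])<.025)&(abs(P[...,1])<.04)&(d>0)
for a in range(-120,30,6):
    k=m&(P[...,2]*1000>=a)&(P[...,2]*1000<a+6)
    if k.sum()>3: print(a,k.sum(),'rgb',np.median(s['image'][k],0),(P[k].min(0)*1000).round()[:2],(P[k].max(0)*1000).round()[:2],'px',u[k].mean().round(),v[k].mean().round())
E
```

```text
-120 12 rgb [46.5 45.  46.5] [-9. -2.] [-7.  2.] px 256.0 350.0
-102 32 rgb [68.  65.5 66. ] [ 9. -3.] [11.  2.] px 255.0 284.0
-96 207 rgb [32. 29. 29.] [-5. -3.] [10.  2.] px 255.0 287.0
-90 350 rgb [89. 87. 87.] [  2. -13.] [11. 12.] px 256.0 270.0
-84 338 rgb [90. 87. 87.] [  8. -13.] [11. 12.] px 256.0 263.0
-78 294 rgb [90. 87. 87.] [  8. -13.] [11. 12.] px 255.0 257.0
-72 268 rgb [90. 87. 87.] [  8. -13.] [11. 12.] px 256.0 251.0
-66 231 rgb [90. 87. 87.] [  7. -13.] [11. 12.] px 255.0 245.0
-60 217 rgb [90. 87. 87.] [  8. -12.] [11. 12.] px 256.0 240.0
-54 192 rgb [90. 87. 87.] [  8. -12.] [10. 12.] px 256.0 236.0
-48 172 rgb [90. 87. 87.] [  8. -12.] [10. 12.] px 256.0 231.0
-42 152 rgb [90. 87. 87.] [  8. -12.] [10. 12.] px 255.0 227.0
-36 122 rgb [90. 86. 86.] [  8. -12.] [10. 12.] px 256.0 224.0
-30 54 rgb [90.5 80.  77. ] [ 8. -8.] [10.  7.] px 256.0 221.0
-12 1107 rgb [109.  59.  36.] [ -1. -14.] [25. 12.] px 254.0 205.0
0 3999 rgb [18. 16. 19.] [-25. -40.] [25. 40.] px 256.0 215.0
```

View pics/w5.png

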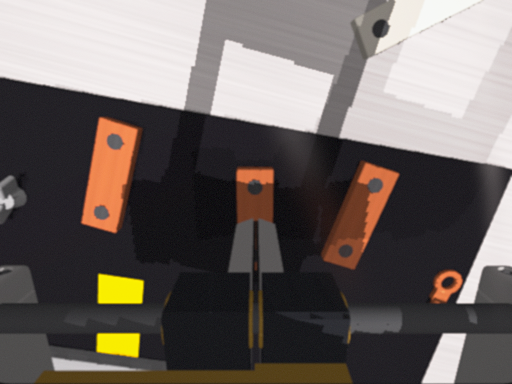

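The finger tips end about 26 mm short of the reported TCP, and both cameras agree on this. They closed above the link and nothing moved. I'll reopen and go about 24 mm lower.

>>> move_arm:
  deltas: [0, 0, 0, 0, 0, 0, 0, 0, 0, 0, 0, 0, 0, 0, 0, 0, 0, 0, 0, 0, 0, 0, 0, 0, 0, 0, 0, 0, 0, 0, 0, 0, 0, 0.8, 0, 0, 0, 0, 0, 0, 1.6, 0, 0, 0, 0, 0, 0, 2.2, 0, 0, 0, 0, 0, 0, 2.2, 0]

```text
time: 10.8
tool_pos: [0.5054, 0.0327, -0.0118]
ee_rot: [3.141, -0.003, -2.896]
wrist_force: [0.1, 0.1, -0.1]
width: 0.0473
finger_force: 0.0
```

>>> move_arm:
  deltas: [0, 0, 0, 0, 0, 0.1, 0, 0, 0, 0, 0, 0, 0.1, 0]

```text
time: 11.0
tool_pos: [0.5069, 0.0327, -0.0111]
ee_rot: [-3.142, 0.0, -2.896]
wrist_force: [0.3, -0.2, -0.1]
width: 0.0475
finger_force: 0.0
```

>>> move_arm:
  deltas: [0, 0, 0, 0, 0, 0, 0.3, 0, 0, 0, 0, 0, 0, 0.6, 0, 0, 0, 0, 0, 0, 1, 0, 0, 0, 0, 0, 0, 1, 0, 0, 0, 0, 0, 0, 1, 0, 0, 0, 0, 0, 0, 1]

```text
time: 11.6
tool_pos: [0.507, 0.0326, -0.0108]
ee_rot: [-3.141, 0.001, -2.896]
wrist_force: [0.9, 0.1, 1.3]
width: 0.0257
finger_force: 30.0
```

>>> move_arm:
  deltas: [0, 0, 0.02, -1.3, -0.35, 0.05, 1, 0, 0, 0.05, -2.8, -0.8, 0.05, 1, 0, 0, 0.08, -4.5, -1.2, 0.05, 1, 0, 0, 0.11, -6.2, -1.7, 0.05, 1, 0, 0, 0.14, -7.9, -2.1, 0.05, 1, 0, 0, 0.1705, -9.3, -2.6, 0.05, 1, 0, 0, 0.1705, -10.3, -2.8, 0.05, 1, 0, 0, 0.1705, -10.3, -2.8, 0.05, 1]

```text
time: 12.4
tool_pos: [0.6153, 0.0304, -0.0108]
ee_rot: [-3.141, 0.003, -3.067]
wrist_force: [1.4, -0.8, 3.3]
width: 0.0256
finger_force: 30.0
```

```bash
cat > look.py <<'E'
from m import *
import sys
B=np.radians(4.3); ex=np.array([np.cos(B),np.sin(B)]); ey=np.array([-ex[1],ex[0]])
C=np.array([617.8,30.7])-60*ex
print(robot.get_obs()['tool_pos'],robot.get_obs()['ee_rot'],robot.get_obs()['wrist_force'])
for n in sys.argv[1:]:
    s=snap(n); P=cloud(s);h=hsv(s);H,S,V=h[...,0],h[...,1],h[...,2]
    near=(P[...,0]>.43)&(P[...,0]<.68)&(abs(P[...,1]-.02)<.15)
    Q=(P[...,:2]*1000-C)@np.stack([ex,ey],1)
    for lab,m,zr in(('link',((H<=16)|(H>=174))&(S>90),(.0165,.026)),('lane',(H>=22)&(H<=34)&(S>150),(0,.02)),('fence',(Q[...,0]>93),(.0185,.028))):
        mm=(near&m&(P[...,2]>zr[0])&(P[...,2]<zr[1])).astype(np.uint8); k,l,st,c=cv2.connectedComponentsWithStats(mm)
        for i in range(1,k):
            if st[i,4]<60: continue
            q=Q[l==i]; r=cv2.minAreaRect(q.astype(np.float32)); lo,hi=np.percentile(q,1,0),np.percentile(q,99,0)
            print(n,lab,st[i,4],'board c',np.round(r[0],1),np.round(r[1],1),round(r[2],1),'x',lo[0].round(1),hi[0].round(1),'y',lo[1].round(1),hi[1].round(1),'z',np.median(P[l==i][:,2]).round(4))
E
python3 look.py scene side
```

```text
[ 0.61534658  0.03042086 -0.01082627] [-3.14117106e+00  2.73223022e-03 -3.06651397e+00] [ 1.35154036 -0.83085729  3.29270197]
scene link 301 board c [-66.3  83.5] [26.7 80.1] 82.5 x -104.7 -26.2 y 68.0 99.9 z 0.0204
scene link 177 board c [75.2 -1.2] [45.  26.3] 4.4 x 53.6 97.1 y -14.0 11.3 z 0.0205
scene lane 322 board c [ 67.1 -91.5] [39.4 57.1] 89.2 x 40.2 95.2 y -110.9 -72.3 z 0.0113
scene lane 535 board c [57.2 89. ] [38.5 77.6] 89.8 x 19.8 95.1 y 70.1 107.8 z 0.011
scene fence 801 board c [103.7 -14.2] [ 21.  300.6] 0.0 x 95.2 113.9 y -159.2 133.6 z 0.0226
side link 271 board c [-65.3 -99.2] [28.2 80.1] 81.0 x -104.9 -26.4 y -115.0 -82.3 z 0.0198
side link 149 board c [39. -1.] [43.  28.5] 1.2 x 17.8 58.6 y -15.0 12.0 z 0.0198
side link 402 board c [-65.7  83.4] [27.2 80.7] 81.4 x -105.1 -26.3 y 68.0 100.1 z 0.0197
side lane 155 board c [ 49.9 -83.2] [26.5 59.5] 87.0 x 23.2 77.8 y -96.4 -70.6 z 0.0104
side lane 383 board c [58.8 90.1] [78.9 40.7] 3.4 x 20.1 94.3 y 71.5 108.7 z 0.0102
side fence 302 board c [107.4  75.6] [120.1  15.8] 89.8 x 99.7 114.5 y 17.2 135.3 z 0.0218
```

>>> move_arm:
  deltas: [0, 0, 0, -0.15, 0.05, 0, 1, 0, 0, 0, -0.3, 0.05, 0, 1, 0, 0, 0, -0.3, 0.05, 0, 1]

```text
time: 12.8
tool_pos: [0.615, 0.0305, -0.0109]
ee_rot: [-3.14, -0.003, -3.067]
wrist_force: [-3.2, -2.3, 7.3]
width: 0.0253
finger_force: 30.0
```

>>> move_arm:
  deltas: [0, 0, 0, -0.2, 0, 0, 1, 0, 0, 0, -0.2, 0, 0, 1]

```text
time: 13.0
tool_pos: [0.6166, 0.031, -0.0108]
ee_rot: [-3.141, -0.003, -3.067]
wrist_force: [-4.3, -1.5, 7.7]
width: 0.0254
finger_force: 30.0
```

>>> move_arm:
  deltas: [0, 0, 0, -0.2, 0, 0, 1, 0, 0, 0, -0.3, 0, 0, 1, 0, 0, 0, -0.3, 0, 0, 1]

```text
time: 13.3
tool_pos: [0.6176, 0.0312, -0.0109]
ee_rot: [-3.141, -0.008, -3.067]
wrist_force: [-7.8, -1.3, 10.6]
width: 0.0252
finger_force: 30.0
```

>>> move_arm:
  deltas: [0, 0, 0, 0, 0, 0, 0.3, 0, 0, 0, 0, 0, 0, 0, 0, 0, 0, 0, 0, 0, 0, 0, 0, 0, 0, 0, -3, 0, 0, 0, 0, 0, 0, -6, 0, 0, 0, 0.08, 4, -3, -6, 0, 0, 0, 0.154, 8, -6, -6, 0, 0, 0, 0.154, 8, -6, -6, 0]

```text
time: 14.1
tool_pos: [0.5408, -0.0365, 0.0465]
ee_rot: [-3.14, -0.006, 3.058]
wrist_force: [0.2, 0.4, 0.2]
width: 0.0469
finger_force: 0.0
```

```bash
python3 look.py scene side wrist
```

```text
[ 0.54082735 -0.03650166  0.04654026] [-3.14042272 -0.00610117  3.0578018 ] [0.17421775 0.40307866 0.19929139]
scene link 121 board c [ -47.9 -100.6] [25.9 45.6] 78.9 x -69.6 -25.5 y -116.4 -87.1 z 0.0209
scene link 302 board c [-66.2  83.5] [26.6 81.2] 82.5 x -104.5 -26.5 y 68.0 100.1 z 0.0206
scene link 320 board c [60.4 -0.2] [25.9 80.4] 89.0 x 20.9 99.0 y -12.6 12.4 z 0.0209
scene lane 449 board c [ 57.6 -91.7] [78.9 41.7] 1.1 x 20.1 94.8 y -110.6 -71.7 z 0.0113
scene lane 94 board c [57.1 14.8] [76.1  7. ] 0.2 x 19.3 94.0 y 11.6 18.3 z 0.011
scene lane 533 board c [57.4 88.7] [39.  77.2] 90.0 x 20.0 95.0 y 69.8 107.9 z 0.011
scene fence 817 board c [104.  -14.2] [ 20.9 300.4] 0.2 x 95.1 113.8 y -160.8 133.5 z 0.0226
side link 278 board c [-65.9 -98.8] [28.5 80.3] 81.2 x -105.3 -27.0 y -114.5 -81.1 z 0.0197
side link 302 board c [60.4 -0.8] [28.  80.4] 89.6 x 20.5 99.3 y -14.3 12.8 z 0.0197
side link 403 board c [-66.   83.7] [27.8 80.1] 82.3 x -105.5 -26.3 y 67.8 100.2 z 0.0197
side lane 330 board c [ 60.2 -90.3] [39.3 79.3] 89.5 x 21.9 99.3 y -108.8 -71.1 z 0.0103
side lane 143
[... 177 characters left out ...]
9 board c [-66.   84.6] [27.4 80.1] 81.6 x -105.3 -27.2 y 68.1 100.8 z 0.0201
wrist link 2896 board c [-66.  -97.6] [26.4 79.1] 81.5 x -105.0 -27.4 y -113.5 -80.8 z 0.0199
wrist link 686 board c [37.8  6.2] [44.8 20.9] 17.0 x 19.6 58.1 y -8.7 12.2 z 0.02
wrist lane 2935 board c [60.1 90.8] [82.2 39.3] 0.1 x 20.0 99.1 y 72.1 109.7 z 0.0105
wrist lane 224 board c [42.5 16.6] [46.9  7.5] 0.7 x 19.5 65.4 y 12.7 19.9 z 0.0104
wrist lane 2276 board c [ 52.9 -89.7] [39.  67.9] 89.9 x 19.7 84.4 y -108.3 -70.7 z 0.0103
wrist fence 356 board c [102.4 110.8] [41.3  9.9] 83.2 x 98.9 108.3 y 90.6 129.6 z 0.0218
wrist fence 241 board c [ 110.4 -111.2] [57.5  7.9] 84.6 x 104.5 113.2 y -139.6 -84.8 z 0.0219
```

>>> move_arm:
  deltas: [0, 0, 0, 1.9, -2.2, 0, 0, 0, 0, 0, 3.8, -4.4, 0, 0, 0, 0, 0, 3.8, -4.4, 1.5, 0, 0, 0, 0, 3.8, -4.4, 3.5, 0, 0, 0, 0, 3.8, -4.4, 5, 0, 0, 0, 0, 3.8, -4.4, 5.7, 0, 0, 0, 0, 3.8, -4.4, 5.7, 0, 0, 0, 0, 3.8, -4.4, 5.7, 0]

```text
time: 15.05
tool_pos: [0.5058, -0.0748, -0.008]
ee_rot: [-3.142, 0.001, 3.063]
wrist_force: [0.6, 0.4, -0.0]
width: 0.0472
finger_force: 0.0
```

>>> move_arm:
  deltas: [0, 0, 0, 0, 0, 0, 0.3, 0, 0, 0, 0, 0, 0, 0.6, 0, 0, 0, 0, 0, 0, 1, 0, 0, 0, 0, 0, 0, 1, 0, 0, 0, 0, 0, 0, 1, 0, 0, 0, 0, 0, 0, 1]

```text
time: 15.65
tool_pos: [0.5053, -0.0753, -0.0079]
ee_rot: [-3.141, 0.001, 3.062]
wrist_force: [-0.5, -1.0, 4.3]
width: 0.0253
finger_force: 30.0
```

>>> move_arm:
  deltas: [0, 0, 0, 0, 0, 0, 0, 0, 0, 0, 0, 0, 0, 0, 0, 0, 0, 0.6, 0, 0.35, 0, 0, 0, 0, 0.6, 0, 0.35, 0, 0, 0, 0, 0.6, 0, 0.35, 0.6, 0, 0, 0, 0.6, 0, 0.35, 1, 0, 0, 0, 0.6, 0, 0.35, 1, 0, 0, 0, 0.6, 0, 0.35, 1]

```text
time: 16.45
tool_pos: [0.4989, -0.0746, -0.0121]
ee_rot: [-3.142, 0.0, 3.062]
wrist_force: [0.7, 0.5, -0.8]
width: 0.0257
finger_force: 30.0
```

>>> move_arm:
  deltas: [0, 0, 0, 0, 0, 0, 1, 0, 0, 0, 0, 0, 0, 1]

```text
time: 16.65
tool_pos: [0.499, -0.0746, -0.012]
ee_rot: [-3.142, 0.0, 3.062]
wrist_force: [-0.3, -0.5, 0.3]
width: 0.0254
finger_force: 30.0
```

```bash
python3 look.py side scene | grep -v lane
```

```text
[ 0.49895469 -0.07463013 -0.01200338] [-3.14151141e+00  3.97370349e-04  3.06223356e+00] [-0.25495922 -0.47780308  0.25672327]
side link 128 board c [-85.7 -94.8] [28.4 38.6] 82.7 x -105.3 -69.3 y -109.5 -78.9 z 0.0198
side link 301 board c [60.2 -1. ] [27.6 80.4] 89.6 x 20.5 99.1 y -13.9 12.4 z 0.0197
side link 403 board c [-66.  83.] [27.5 80.5] 82.4 x -105.4 -26.2 y 67.5 99.7 z 0.0195
side fence 644 board c [103.9 -14. ] [300.9  21.4] 89.9 x 95.6 114.2 y -161.5 134.5 z 0.0216
scene link 154 board c [-51.7 -99.7] [26.7 53.3] 83.6 x -78.3 -26.1 y -113.6 -87.2 z 0.0207
scene link 302 board c [-65.8  83.8] [26.5 80.4] 82.1 x -104.4 -26.6 y 67.6 100.1 z 0.0208
scene link 323 board c [59.9 -0.2] [79.7 25.7] 0.4 x 20.6 98.6 y -12.7 12.4 z 0.0207
scene fence 816 board c [103.9 -14.4] [ 20.6 300.8] 0.0 x 95.3 113.8 y -159.5 133.3 z 0.0226
```

>>> move_arm:
  deltas: [0, 0, -0.02, -1.5, 0.3, 0.05, 1, 0, 0, -0.045, -3.4, 0.7, 0.05, 1, 0, 0, -0.07, -5.4, 1.1, 0.05, 1, 0, 0, -0.1, -7.4, 1.5, 0.05, 1, 0, 0, -0.13, -9.4, 1.95, 0.05, 1, 0, 0, -0.155, -11, 2.3, 0.05, 1, 0, 0, -0.155, -12, 2.48, 0.05, 1, 0, 0, -0.155, -12, 2.48, 0.05, 1]

```text
time: 17.55
tool_pos: [0.6224, -0.0592, -0.012]
ee_rot: [-3.141, 0.003, -3.066]
wrist_force: [2.6, 1.3, 2.5]
width: 0.0255
finger_force: 30.0
```

>>> move_arm:
  deltas: [0, 0, 0, -0.2, 0, 0, 1, 0, 0, 0, -0.4, 0, 0, 1, 0, 0, 0, -0.6, 0, 0, 1, 0, 0, 0, -0.6, 0, 0, 1]

```text
time: 17.95
tool_pos: [0.6234, -0.0592, -0.012]
ee_rot: [3.141, -0.006, -3.066]
wrist_force: [-6.4, -0.0, 8.4]
width: 0.0258
finger_force: 30.0
```

>>> move_arm:
  deltas: [0, 0, 0, -0.2, 0, 0, 1, 0, 0, 0, -0.2, 0, 0, 1, 0, 0, 0, -0.2, 0, 0, 0, 0, 0, 0, -0.2, 0, 0, 0, 0, 0, 0, 0, 0, 0, 0, 0, 0, 0, 0, 0, -3, 0, 0, 0, 0, 0, 0, -6, 0, 0, 0, 0, 0, 0, -8, 0]

```text
time: 18.75
tool_pos: [0.6271, -0.059, 0.0693]
ee_rot: [-3.141, 0.002, -3.066]
wrist_force: [-0.3, 0.5, -0.5]
width: 0.0469
finger_force: 0.0
```

>>> move_arm:
  deltas: [0, 0, 0.03, 3, 4, 0, 0, 0, 0, 0.06, 6, 8, 0, 0, 0, 0, 0.1, 9, 11.5, 0, 0, 0, 0, 0.138, 12, 15, 0, 0, 0, 0, 0.138, 12.5, 17, 0, 0, 0, 0, 0.138, 12.5, 17, 0, 0, 0, 0, 0.138, 12.5, 17, 0, 0, 0, 0, 0.138, 12.5, 17, 0, 0]

```text
time: 19.55
tool_pos: [0.4895, 0.1003, 0.0673]
ee_rot: [-3.141, 0.0, 3.078]
wrist_force: [0.6, -1.3, -0.5]
width: 0.0472
finger_force: 0.0
```

```bash
python3 look.py side scene wrist | grep -v fence
```

```text
[0.48950908 0.10032855 0.06731894] [-3.14114510e+00  3.76342051e-04  3.07833441e+00] [ 0.63533718 -1.25141927 -0.49712477]
side link 145 board c [ 75.9 -91. ] [27.5 47.1] 88.9 x 53.6 99.1 y -104.5 -78.0 z 0.0199
side link 68 board c [89.9 -1. ] [27.4 20. ] 85.9 x 80.0 99.6 y -14.3 12.4 z 0.0199
side link 396 board c [-65.3  83.5] [27.  80.4] 82.3 x -104.8 -26.7 y 67.6 99.5 z 0.0198
scene link 272 board c [-66.   83.6] [27.  80.7] 82.6 x -103.9 -26.1 y 67.8 98.3 z 0.0207
scene link 298 board c [ 60.1 -90.4] [80.7 26.6] 0.4 x 20.8 98.8 y -103.7 -77.8 z 0.0209
scene link 319 board c [59.9 -0.3] [81.7 25.6] 0.0 x 20.7 98.6 y -12.9 12.3 z 0.0207
scene lane 101 board c [ 56.7 -75.3] [77.2  7.6] 0.0 x 19.8 95.2 y -79.2 -71.7 z 0.0117
scene lane 93 board c [56.7 14.9] [ 6.5 77. ] 89.9 x 18.8 93.8 y 11.7 18.2 z 0.0113
scene lane 535 board c [57.7 89. ] [77.6 38.8] 0.4 x 20.2 95.2 y 70.1 107.8 z 0.0112
wrist link 2204 board c [-66.1  85.1] [25.8 80.2] 82.0 x -105.4 -27.0 y 68.8 101.1 z 0.02
wrist link 298 board c [90.9  0.9] [25.9 22.6] 83.7 x 79.6 100.3 y -11.7 13.5 z 0.0198
wrist lane 1255 board c [40.5 90.5] [44.  38.7] 0.3 x 19.3 60.4 y 71.5 109.5 z 0.0103
wrist lane 86 board c [39.  16.6] [ 6.6 21. ] 88.7 x 29.8 49.3 y 13.2 19.8 z 0.0102
```

>>> move_arm:
  deltas: [0, 0, 0, 0.4, 0.44, 3, 0, 0, 0, 0, 0.4, 0.44, 5.5, 0, 0, 0, 0, 0.4, 0.44, 7.2, 0, 0, 0, 0, 0.4, 0.44, 7.9, 0, 0, 0, 0, 0.4, 0.44, 7.9, 0, 0, 0, 0, 0.4, 0.44, 7.9, 0.3, 0, 0, 0, 0.4, 0.44, 7.9, 0.6, 0, 0, 0, 0.4, 0.44, 7.9, 1]

```text
time: 20.5
tool_pos: [0.486, 0.1058, -0.0105]
ee_rot: [3.141, 0.002, 3.079]
wrist_force: [0.3, -0.1, -0.7]
width: 0.0263
finger_force: 0.0
```

>>> move_arm:
  deltas: [0, 0, 0, 0, 0, 0, 1, 0, 0, 0, 0, 0, 0, 1, 0, 0, 0, 0, 0, 0, 1, 0, 0, 0, 0, 0, 0, 1]

```text
time: 20.9
tool_pos: [0.486, 0.1059, -0.0106]
ee_rot: [3.141, 0.002, 3.079]
wrist_force: [-1.3, 0.2, 5.9]
width: 0.0252
finger_force: 30.0
```

>>> move_arm:
  deltas: [0, 0, -0.015, -1.5, 0.27, 0.05, 1, 0, 0, -0.04, -3.4, 0.6, 0.05, 1, 0, 0, -0.065, -5.4, 1, 0.05, 1, 0, 0, -0.09, -7.4, 1.35, 0.05, 1, 0, 0, -0.115, -9.4, 1.7, 0.05, 1, 0, 0, -0.138, -11, 2, 0.05, 1, 0, 0, -0.138, -12, 2.2, 0.05, 1, 0, 0, -0.138, -12, 2.2, 0.05, 1]

```text
time: 21.7
tool_pos: [0.6076, 0.1205, -0.0105]
ee_rot: [3.141, 0.002, -3.066]
wrist_force: [-1.1, -0.2, 7.6]
width: 0.0254
finger_force: 30.0
```

>>> move_arm:
  deltas: [0, 0, 0, -0.2, 0, 0, 1, 0, 0, 0, -0.4, 0, 0, 1, 0, 0, 0, -0.6, 0, 0, 1, 0, 0, 0, -0.8, 0, 0, 1, 0, 0, 0, -0.8, 0, 0, 1]

```text
time: 22.2
tool_pos: [0.6113, 0.1209, -0.0106]
ee_rot: [-3.142, -0.007, -3.066]
wrist_force: [-9.9, -1.1, 12.5]
width: 0.0254
finger_force: 30.0
```

Link 2 is in contact with the fence. I'll release it, rise clear and check everything.

>>> move_arm:
  deltas: [0, 0, 0, 0, 0, 0, 0.3, 0, 0, 0, 0, 0, 0, 0, 0, 0, 0, 0, 0, 0, 0, 0, 0, 0, 0, 0, -3, 0, 0, 0, 0, 0, 0, -7, 0, 0, 0, 0, 4, 0, -12, 0, 0, 0, 0, 8, 0, -16, 0, 0, 0, 0, 12, 0, -18, 0]

```text
time: 23.0
tool_pos: [0.5069, 0.1127, 0.1621]
ee_rot: [3.142, 0.003, -3.066]
wrist_force: [0.6, -0.0, 0.8]
width: 0.0468
finger_force: 0.0
```

>>> move_arm:
  deltas: [0, 0, 0, 5, -4, -2, 0, 0, 0, 0, 9, -9, -2, 0, 0, 0, 0, 12, -9, -2, 0, 0, 0, 0, 12, -9, -2, 0, 0, 0, 0, 12, -9, -2, 0]

```text
time: 23.5
tool_pos: [0.3936, 0.0136, 0.1803]
ee_rot: [3.142, 0.002, -3.068]
wrist_force: [-0.5, -0.9, -0.3]
width: 0.0467
finger_force: 0.0
```

```bash
python3 look.py side scene wrist | grep -v fence
python3 - <<'E'
from m import *
for n in('scene','side'):
    s=snap(n); save(s,n+'9'); P=cloud(s);h=hsv(s);red=((h[...,0]<=6)|(h[...,0]>=174))&(h[...,1]>120)
    near=(abs(P[...,0]-.53)<.1)&(abs(P[...,1]+.35)<.1)
    comps(s,near&red,(.032,.06),20,n+' ridge')
E
```

```text
[0.39357689 0.01356379 0.18028207] [ 3.14158002e+00  1.90219274e-03 -3.06764270e+00] [-0.51356877 -0.89088635 -0.28952977]
side link 259 board c [ 60.1 -92.1] [28.6 80.6] 89.7 x 20.1 98.9 y -104.9 -78.0 z 0.02
side link 306 board c [59.8 -1.3] [28.4 80.8] 89.8 x 20.6 98.8 y -14.9 12.3 z 0.0196
side link 366 board c [60.  88.9] [26.9 80.2] 89.9 x 20.6 98.9 y 75.8 102.0 z 0.0196
side lane 63 board c [ 60. -75.] [ 7.6 79.7] 88.8 x 21.1 98.9 y -78.3 -70.8 z 0.0097
side lane 64 board c [ 61.1 105.5] [78.5  6.8] 0.7 x 22.8 99.0 y 101.9 108.4 z 0.0101
scene link 298 board c [ 59.8 -90.8] [27.3 80.2] 89.6 x 20.8 98.7 y -103.9 -78.0 z 0.0208
scene link 322 board c [60.1 -0.5] [82.1 25.7] 0.2 x 20.4 99.6 y -12.7 12.2 z 0.0207
scene link 343 board c [60.  89.1] [81.6 25.5] 0.2 x 20.8 98.9 y 76.7 101.6 z 0.0205
scene lane 100 board c [ 56.7 -75.3] [76.4  8.3] 0.6 x 19.5 94.9 y -79.1 -71.4 z 0.0116
scene lane 93 board c [57.4 15.2] [76.2  7.2] 1.1 x 19.6 95.1 y 11.5 18.5 z 0.0114
scene lane 63 board c [58.4 71.9] [71.3  5.3] 0.6 x 22.8 93.3 y 69.2 74.5 z 0.0109
scene lane 102 board c [ 57.8 105.1] [74.6  6.4] 0.2 x 20.6 94.8 y 101.9 108.2 z 0.0112
wrist link 151 board c [27.5  0.6] [16.3 22.7] 1.3 x 19.3 35.6 y -10.6 11.8 z 0.0198
wrist link 65 board c [96.4  0.7] [26.5  7.1] 89.6 x 92.9 99.9 y -11.6 12.9 z 0.0199
wrist lane 61 board c [ 30.8 -15.4] [ 6.2 24.2] 88.6 x 18.9 42.9 y -18.5 -12.0 z 0.01
wrist lane 63 board c [30.7 16.5] [25.2  6.4] 0.7 x 18.5 43.1 y 13.2 19.8 z 0.0103
scene ridge px [156. 145.] n 139 c [ 527.3 -346.6] size [21.1 57.2] ang 78.0 z 40.4 mean [ 528.9 -344.    39.7]
side ridge px [299. 117.] n 58 c [ 539.9 -345.4] size [17.1 33.2] ang 72.9 z 39.2 mean [ 540.4 -344.8   38.5]
```

View pics/scene9.png

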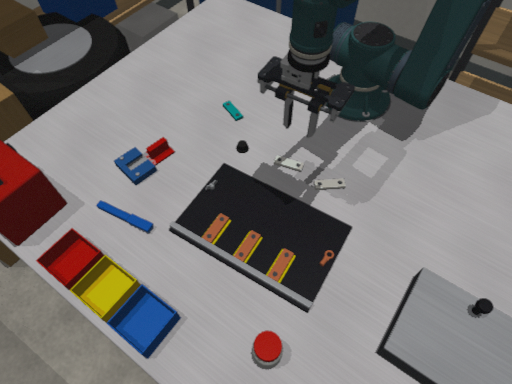

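The scraper is home in the holder at (145,160). The three links lie square and centred on their lanes against the fence at (216,228), (248,246) and (281,265), each about 1 mm or less off centre. The arm is clear, so I'm handing in.

```bash
python3 -c "
from bench import robot
print(robot.close_job())"
```

```text
the job is handed in; nothing more can be done
None
```

The job is handed in at about 24 s of the 69 s allowed: the scraper is blade first and fully home in the holder, and the three links sit square and centred on their lanes against the fence; no result came back.

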